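# Make up the steriliser load

## Task

Make up the next steriliser load: stand the short tin in the gap in the outer ring of the round basket and the tall tin in the basket's empty centre, so that the seven tins form a full hexagon. Lay the steel cassette flat on the floor of the tray, centred between the two grey cups and lengthwise in line with them, then stand the white pot on the middle of the cassette. Leave the amber jar standing where it is.

Things in the scene. Friction and masses are not known exactly. Their poses are not given: they have to be found in the camera images.
- basket: Fixed round open basket, 152 mm across, wall 25 mm high, floor 3 mm thick, any yaw. Origin: centre of underside; z up. Five tins like the short one are fixed in it (post tops at 67 mm), 47 mm from the centre at 60, 120, 180, 240, 300 degrees from its x axis. Empty: the sixth ring place, 47 mm along its +x, and the centre; 9 mm free between neighbours. Basket and tray may swap sides.
- tray: Low open steel tray, fixed to the counter, 204 mm (along its x) by 120 mm (along its y), rim 12 mm high, walls and floor 3 mm thick. Origin: centre of its underside; z up. Two grey open cups (36 mm rim diameter, tops 45 mm above the counter) are fixed in it on its x axis, 78 mm to either side of the centre; 120 mm are free between them.
- short_tin_c (a point): Short steel tin, loose, upright, 100 g or so: body 38 mm diameter and 36 mm high with a sloping shoulder, on it a dark upright finger post 16 mm in diameter and 28 mm high; overall height 64 mm. This point is on its axis, 32 mm above its underside; z up.
- tall_tin_c (a point): Tall steel tin, loose, upright, about 150 g: body 38 mm diameter, 66 mm high, sloping shoulder, dark finger post on top 16 mm in diameter, 28 mm high; overall 94 mm. This point is on its axis, 47 mm above its underside; z up. Standing in the basket it is in the way of fingers at the short tin's post: the short tin goes in more easily first.
- cassette_c (a point): Flat closed steel instrument cassette, loose, 200 g or so: plain box 90 mm long (its x) by 48 mm wide (its y) by 24 mm high, dark cross slots drawn on its lid. This point is its centre, 12 mm above its underside; z up.
- pot_c (a point): White ceramic pot with closed top, loose, upright cylinder 36 mm diameter and 40 mm high with a thin grey band and a grey disc on top, 100 g or so. This point is its centre, 20 mm above its underside; z up.
- jar_c (a point): Bystander: loose amber glass jar with black lid, 40 mm diameter, 58 mm high, standing in the middle between basket and tray. This point is on its axis, 29 mm above its underside. To be left alone.
Not all that is in view belongs to the job. Leave any purple look-alike of the part that bears cassette_c alone.

How it is judged (in metres and radians):
At the end, for the whole second after the job is handed in: Both tins upright on the basket floor, short in the ring gap, tall in the centre (within 12 mm); cassette flat on the tray floor within 15 mm of mid-way between the cups and 0.25 rad of their line; pot upright on it within 12 mm of its middle; all released and at rest (x of short_tin_c in the frame of basket between 0.035 and 0.06 m and y of short_tin_c in the frame of basket between -0.012 and 0.012 m and z of short_tin_c in the frame of basket between 0.03 and 0.041 m and x of tall_tin_c in the frame of basket between -0.012 and 0.012 m and y of tall_tin_c in the frame of basket between -0.012 and 0.012 m and z of tall_tin_c in the frame of basket between 0.045 and 0.056 m and x of cassette_c in the frame of tray between -0.016 and 0.016 m and y of cassette_c in the frame of tray between -0.015 and 0.015 m and z of cassette_c in the frame of tray between 0.01 and 0.019 m and angle between the x axis of cassette_c and the x axis of tray, either way round below 0.25 rad and horizontal distance between pot_c and cassette_c below 0.012 m and z of pot_c in the frame of tray between 0.042 and 0.052 m and angle between each of short_tin_c, tall_tin_c, pot_c's own z axis and vertical below 0.1 rad and linear speed of each of short_tin, tall_tin, cassette, pot below 0.02 m/s); the robot touches nothing.
It fails at once if the amber jar is moved more than 25 mm or knocked over (distance of jar_c from where it was at the start of the episode above 0.025 m or angle between jar_c's own z axis and vertical above 0.5 rad).
It also fails if it takes over 115 s, if anything falls off the work surface, if the arm or the gripper's body presses on something with over 40 N, if the wrist force passes 120 N, or if a joint passes its speed limit or range.

## Robot

A 6-joint arm with a two-finger parallel gripper is mounted at the origin on the work surface. World frame = base frame: x ahead of the robot, y to its left, z up, the work surface at z = 0. Lengths are in mm, angles in degrees, forces in N, time in s.
With the tool pointing down it reaches from about 300 to 850 mm from the base axis. Payload 4.2 kg.
Tool frame: the origin (TCP) lies between the finger pads; the fingertips stand 25 mm ahead of it and the grasp point (between the pads) lies 6 mm ahead of it; x points along the fingers, y is the direction in which the jaws open and shut, and the axes are right-handed (so a half turn about x gives the same grasp; the last joint's range is limited). The gripper opens to 91 mm and grips with 3 to 60 N. Pads are 32 mm wide; open, the fingers measure 118 mm over their backs; the gripper's body (76 mm by 178 mm) begins 60 mm behind the grasp point.
Start: joints at [74.714, 18.312, 89.639, -0, 72.044, -1.146], TCP at [140.475, 557.591, 238.976] pointing down, gripper open.
Joint ranges: [-177.97, 177.97], [-48.28, 115.42], [12.27, 149.76], [-77.06, 257.06], [2.81, 150.46], [-146.56, 146.56]. Speed limits (degrees/s): [147.25, 147.25, 180, 180, 180, 180].

## Interface

Orientations are given as [roll, pitch, yaw] about the fixed x, y, z axes, in that order (R = Rz(yaw) Ry(pitch) Rx(roll)).
In Python, from workcell import env gives the robot as it stands.
- The arm moves only by the tool jog_arm, never from a script. Its argument "plan" is one flat list of numbers, 4 for each row, row after row: the shift along the tool's x, y, z in cm, then the turn about the tool's x in units of 6 degrees (1.0 is 6 degrees). In form: [tx, ty, tz, turn, tx, ty, tz, turn, ...]. A call has 1 to 12 rows; each row shifts and turns the commanded pose from where the row before left it, along the tool's axes as they then stand; what a row does not reach is not made up. A row lasts 1/12 s, in which the tool goes at most 41.7 mm and 7.16 degrees, less where a joint would pass 70% of its speed; a pose out of reach is approached as far as the arm can. A call with a gripper value outside its range is refused whole. "claw" is the finger opening in cm, from 0 to 9.12, set as the call begins (left out, the last holds). The fingers move at their own pace and stop on an object; "newtons" is the grip in N (left out, the last holds). Time passes only in rows, so rows that do not move let the fingers close. It gives the time, the measured TCP pose, the force and the opening at its end, in the units of the state.
- env.state(): the state, without advancing time (a new reading comes with each control period).
- env.grab_frame(name): name is "side" or "top"; returns the picture (400x640x3 uint8, red, green, blue); there is no depth.
- env.calibration(name): a dict with "vertical_fov" (degrees; the focal length in pixels is half the picture's height over the tangent of half this angle, whatever the lens; pixels are square), "cx", "cy" (the principal point, pixels), "origin" and "orientation" of the camera in the world. Camera axes: x right, y down, z forward; pixel columns grow to the right and rows downward; lengths in mm; the calibration is good to about 2 mm. A picture is of the moment at which its call begins. calibration takes no time and is no camera call.
- env.job_done(): hands the job in, once; it reports no verdict.
The state is a dict: "time_s": time; "qpos": joint angles; "qvel": joint speeds; "effort": joint torques, N m; "ee_pos": TCP position; "ee_rot": TCP orientation; "force": force on the tool from outside, world axes, zero at the start; "torque": the same for the moment, N m; "gripper_width": finger opening in mm.
Only numpy, scipy, OpenCV 4.12 (cv2) and the standard library are available. Lean on these libraries where they do the work, as an engineer would, in place of code of your own. Each camera call takes 0.05 s, during which the arm holds its last target.

## Working session

There is one attempt and no reset: what is moved stays moved. The work goes in short steps, Python scripts to look and compute and a tool call to move; the robot and the scene stay as the last step left them, time stands still between calls to the robot, and variables do not carry over. Pictures are saved under pics/ and viewed, and the job is handed in when it is done.

Besides the shell and the picture viewer there is one more tool, called as name(argument=value, ...), one argument or row to a line, values as JSON. jog_arm: Moves the arm, as the interface text tells. Its arguments: {"type":"object","properties":{"plan":{"type":"array"},"claw":{"type":"number"},"newtons":{"type":"number"}},"required":["plan"]}

```bash
ls; mkdir -p pics
python3 - <<'E'
from workcell import env
import cv2
print(env.state())
for n in("side","top"):
    print(env.calibration(n))
    cv2.imwrite(f"pics/{n}0.png",env.grab_frame(n)[:,:,::-1])
E
```

```text
pics
{'time_s': 0.0, 'qpos': array([ 7.47133146e+01,  1.83502103e+01,  8.97056182e+01,  1.32145913e-04,
        7.20429044e+01, -1.14706657e+00]), 'qvel': array([ 0.00986595, -0.01017238, -0.01095915,  0.08514662, -0.00548794,
       -0.12047067]), 'effort': array([-4.37908493e-04, -4.12469566e+01, -2.31966162e+01,  7.27218948e-02,
        4.58573992e-02, -1.55551329e-04]), 'ee_pos': array([140.35457814, 557.1399551 , 238.13991717]), 'ee_rot': array([ -91.21997593,   89.90126707, -105.35963563]), 'force': array([-0.18862328,  0.56836393,  0.2665783 ]), 'torque': array([ 0.03033181, -0.05621595, -0.00462195]), 'gripper_width': 91.22918488342273}
{'vertical_fov': 45.94278519587157, 'cx': 319.8585844199329, 'cy': 198.44459180948922, 'origin': array([  69.39084798, -770.48478201,  963.21681673]), 'orientation': array([-134.90675955,   -0.17727025,  -31.97299866])}
{'vertical_fov': 53.612283712511676, 'cx': 315.15986024600784, 'cy': 203.35074731319773, 'origin': array([ 310.07150168,   -1.31204799, 1099.54120261]), 'orientation': array([-168.96304123,   -0.29846565,  -89.41538768])}
```

View pics/side0.png

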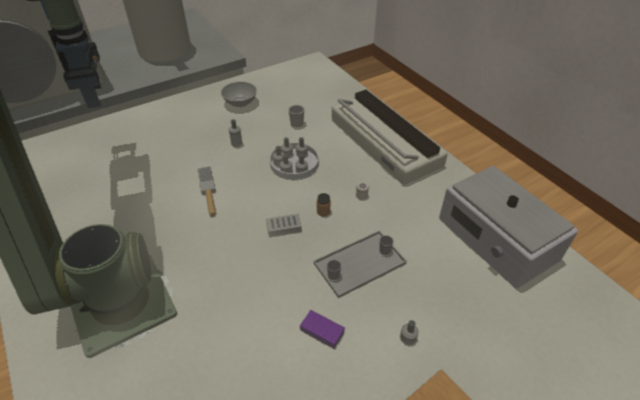

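View pics/top0.png

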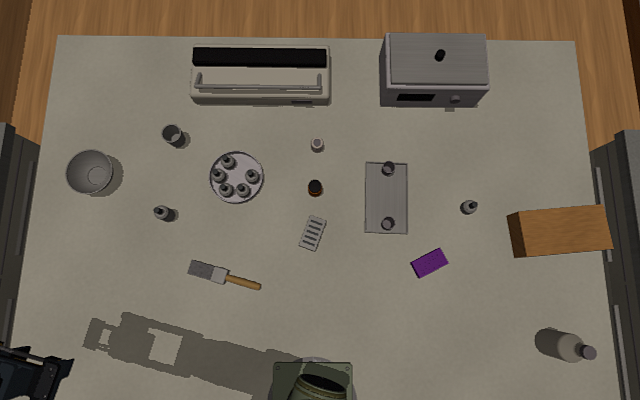

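```bash
cat > h.py <<'E'
import numpy as np, cv2
from scipy.spatial.transform import Rotation as R
from workcell import env
def cam(n):
    c=env.calibration(n); f=200/np.tan(np.radians(c["vertical_fov"]/2))
    K=np.array([[f,0,c["cx"]],[0,f,c["cy"]],[0,0,1]])
    return K,R.from_euler('xyz',c["orientation"],degrees=True).as_matrix(),np.array(c["origin"])
def ray(n,uv,z):
    K,Q,o=cam(n); d=Q@np.linalg.solve(K,[uv[0],uv[1],1]); return o+d*(z-o[2])/d[2]
def proj(n,p):
    K,Q,o=cam(n); q=K@(Q.T@(np.array(p,float)-o)); return q[:2]/q[2]
def tri(a,b):
    A=[];B=[]
    for n,uv in(("side",a),("top",b)):
        K,Q,o=cam(n); d=Q@np.linalg.solve(K,[uv[0],uv[1],1]); d/=np.linalg.norm(d); P=np.eye(3)-np.outer(d,d); A.append(P);B.append(P@o)
    p=np.linalg.lstsq(np.vstack(A),np.hstack(B),rcond=None)[0]
    return p, proj("side",p)-a, proj("top",p)-b
def crop(img,x,y,w,h,s,fn):
    cv2.imwrite(fn,cv2.resize(img[y:y+h,x:x+w],None,fx=s,fy=s,interpolation=cv2.INTER_CUBIC))
E
python3 - <<'E'
from h import *
t=cv2.imread("pics/top0.png");s=cv2.imread("pics/side0.png")
crop(t,150,120,130,100,6,"pics/t1.png")
crop(t,290,120,200,150,4,"pics/t2.png")
crop(s,200,80,200,150,4,"pics/s1.png")
crop(s,260,170,200,150,4,"pics/s2.png")
crop(s,380,300,60,50,8,"pics/s3.png")
E
```

```text
(no output)
```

View pics/t1.png

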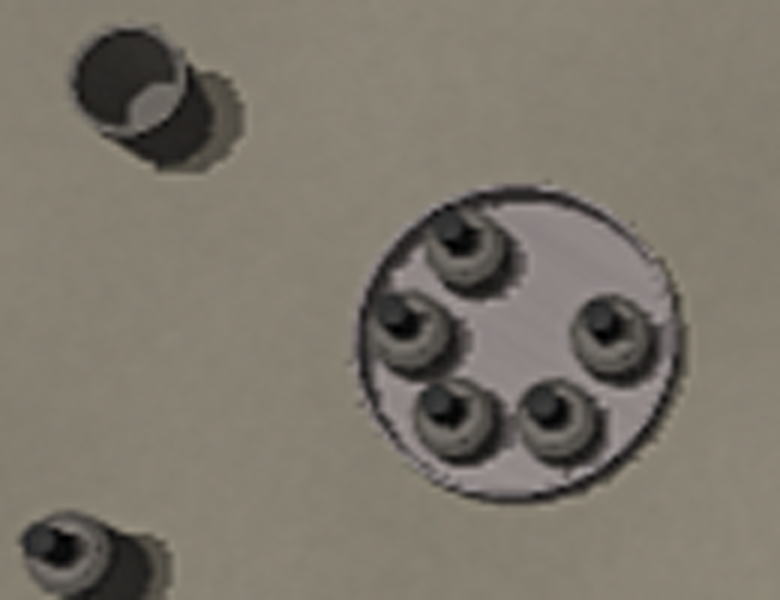

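View pics/t2.png

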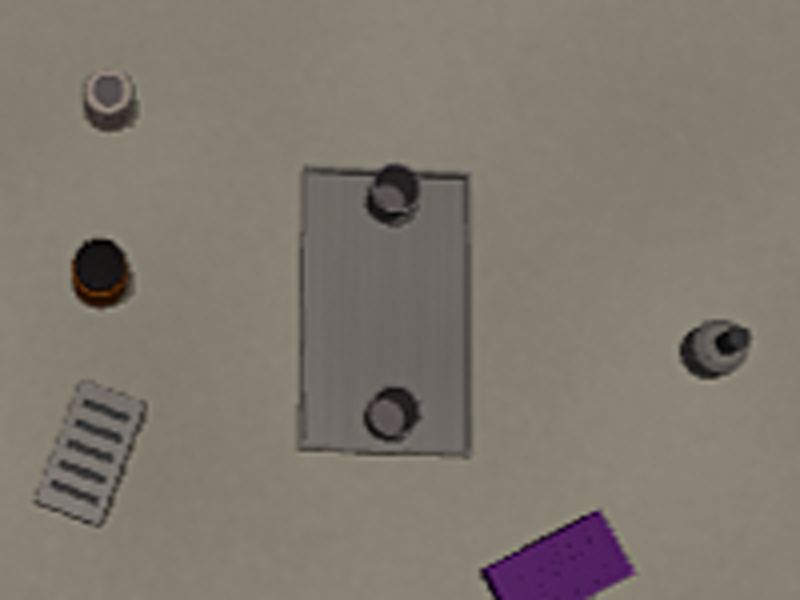

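View pics/s1.png

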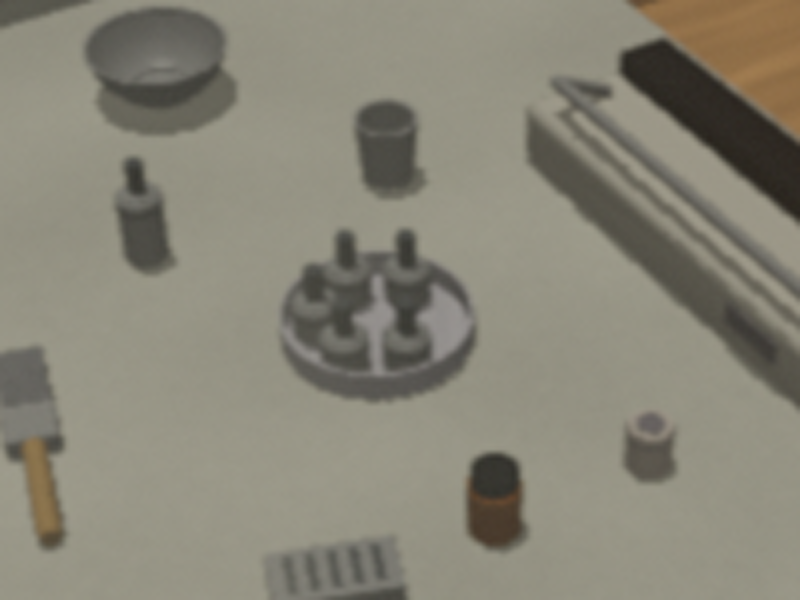

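View pics/s2.png

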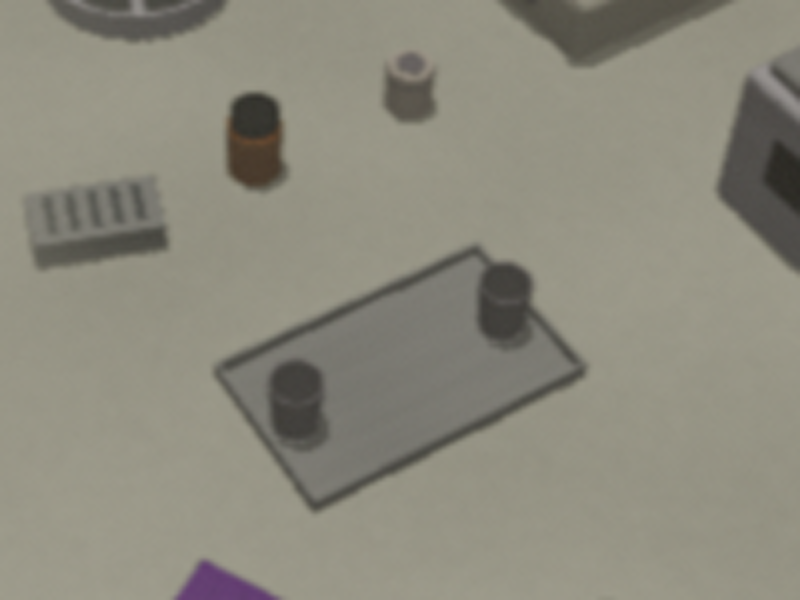

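View pics/s3.png

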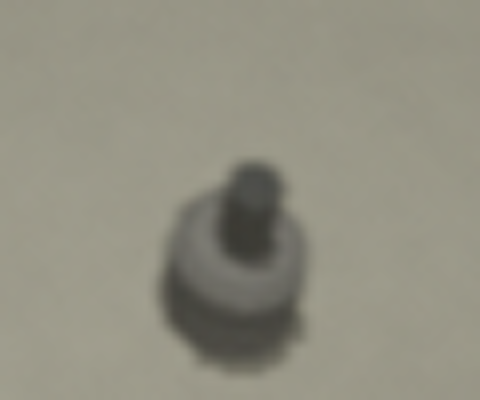

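Run:
```python
from h import *
I={n:cv2.imread(f"pics/{n}0.png") for n in("top","side")}
print("rough", tri((233.2,120.7),(155.6,209.9)), tri((411.6,321.8),(473.9,203.5)))
for n,box in(("top",(150,120,130,100)),("top",(455,195,30,25)),("side",(225,115,20,35)),("side",(268,130,45,45)),("side",(398,315,25,30)),("top",(300,130,30,75)),("top",(360,155,50,85))):
    x,y,w,h=box; g=cv2.cvtColor(I[n],cv2.COLOR_BGR2GRAY)
    g=cv2.resize(g[y:y+h,x:x+w],None,fx=4,fy=4,interpolation=cv2.INTER_CUBIC)
    for T in(45,55,62):
        k,l,st,c=cv2.connectedComponentsWithStats((g<T).astype(np.uint8))
        print(n,box,T,[(round((c[i][0]+.5)/4-.5+x,1),round((c[i][1]+.5)/4-.5+y,1),int(st[i][4]/16),tuple(np.round(st[i][2:4]/4,1))) for i in range(1,k) if st[i][4]>80])
```

```text
rough (array([486.0881764 , 407.08479843,  90.62484493]), array([-0.34537583,  0.06023723]), array([ 0.15784195, -0.39538478])) (array([ 516.60956117, -428.02283493,   66.13662974]), array([-0.27295789,  0.09465825]), array([ 0.09247275, -0.21374568]))
top (150, 120, 130, 100) 45 [(np.float64(168.6), np.float64(132.3), 128, (np.float64(16.2), np.float64(15.2))), (np.float64(179.0), np.float64(141.2), 98, (np.float64(15.5), np.float64(16.5))), (np.float64(235.4), np.float64(152.4), 18, (np.float64(18.8), np.float64(2.5))), (np.float64(217.1), np.float64(161.2), 22, (np.float64(15.0), np.float64(17.0))), (np.float64(226.6), np.float64(159.8), 19, (np.float64(6.2), np.float64(5.2))), (np.float64(231.0), np.float64(166.0), 29, (np.float64(11.0), np.float64(9.8))), (np.float64(217.1), np.float64(173.8), 19, (np.float64(6.5), np.float64(5.2))), (np.float64(251.3), np.float64(174.6), 16, (np.float64(5.8), np.float64(5.2))), (np.float64(222.2), np.float64(179.4), 28, (np.float64(10.8), np.float64(9.8))), (np.float64(210.2), np.float64(179.6), 5, (np.float64(1.2), np.float64(8.2))), (np.float
[... 5217 characters left out ...]
0.8), np.float64(1.5))), (np.float64(385.1), np.float64(172.4), 31, (np.float64(10.8), np.float64(8.8))), (np.float64(390.1), np.float64(220.8), 50, (np.float64(10.8), np.float64(11.0))), (np.float64(384.0), np.float64(227.0), 18, (np.float64(9.5), np.float64(7.5)))]
top (360, 155, 50, 85) 62 [(np.float64(388.3), np.float64(164.8), 72, (np.float64(19.5), np.float64(10.5))), (np.float64(400.4), np.float64(163.7), 11, (np.float64(11.5), np.float64(1.8))), (np.float64(385.4), np.float64(172.3), 37, (np.float64(12.0), np.float64(9.5))), (np.float64(390.0), np.float64(220.8), 54, (np.float64(11.2), np.float64(11.5))), (np.float64(384.0), np.float64(226.5), 24, (np.float64(9.8), np.float64(9.8)))]
```

```bash
cat > m.py <<'E'
from h import *
from scipy.optimize import least_squares
P=np.array([(225.8,158.8),(216.3,172.6),(223.8,187.4),(240.9,187.6),(250.5,173.4)])
W=np.array([ray("top",p,53)[:2] for p in P])
# order so that gap between first and last
def res(v,W):
    a=np.radians(v[2]+np.array([60,120,180,240,300])); return (np.c_[v[0]+47*np.cos(a),v[1]+47*np.sin(a)]-W).ravel()
best=min((least_squares(res,[*W.mean(0),y],args=(W,)) for y in range(-180,180,30)),key=lambda r:r.cost)
print("W",W.round(1)); print("basket",best.x,best.fun.round(1),"gap",best.x[:2]+47*np.array([np.cos(np.radians(best.x[2])),np.sin(np.radians(best.x[2]))]))
print("short",ray("top",(472.4,204.8),50)[:2], tri((410.8,326.3),(472.4,204.8))[0])
print("tall",ray("top",(158.4,210.6),80)[:2],tri((233.6,123.6),(158.4,210.6))[0])
c4=lambda x,y,ox,oy,s:((x+.5)/s-.5+ox,(y+.5)/s-.5+oy)
T=np.array([ray("top",c4(*p,290,120,4),12)[:2] for p in((303,168),(469,175),(470,457),(298,452))]); print("tray top",T.round(1),T.mean(0))
S=np.array([ray("side",c4(*p,260,170,4),12)[:2] for p in((478,247),(585,370),(316,508),(217,370))]); print("tray side",S.round(1),S.mean(0))
C=np.array([ray("top",c4(*p,290,120,4),24)[:2] for p in((83,382),(147,402),(102,526),(36,502))]); print("cas top",C.round(1),C.mean(0), np.linalg.norm(np.diff(C,axis=0),axis=1))
C=np.array([ray("side",c4(*p,260,170,4),24)[:2] for p in((25,195),(155,178),(166,230),(36,250))]); print("cas side",C.round(1),C.mean(0), np.linalg.norm(np.diff(C,axis=0),axis=1))
print("pot",ray("top",c4(109,91,290,120,4),40)[:2],ray("side",c4(411,66,260,170,4),40)[:2])
print("jar",ray("top",c4(100,264,290,120,4),58)[:2],ray("side",c4(255,115,260,170,4),58)[:2])
E
python3 m.py
```

```text
W [[636.3 242.4]
 [596.8 266.2]
 [555.5 243.5]
 [555.5 197.2]
 [595.6 172.8]]
basket [596.04340267 219.61695913 -30.6990228 ] [ 0.7  0.2 -0.2  0.4  0.1  0.1 -0.5 -0.5 -0.2 -0.2] gap [636.45686868 195.62213125]
short [ 515.61040613 -430.09022948] [ 515.81028758 -429.84534933   51.09102043]
tall [485.11759323 404.25292932] [485.17037251 403.13800567  82.44373674]
tray top [[ 645.4 -147.2]
 [ 641.6 -265.8]
 [ 439.2 -259.6]
 [ 441.4 -140.9]] [ 541.92670976 -203.37219344]
tray side [[ 645.8 -151.5]
 [ 641.  -269.2]
 [ 440.9 -264.6]
 [ 444.3 -147. ]] [ 542.99464578 -208.08696915]
cas top [[486.7   8.1]
 [473.3 -36. ]
 [388.3  -6. ]
 [404.   38.9]] [438.0748367    1.21842652] [46.10460359 90.20678328 47.5845265 ]
cas side [[406.3  39.5]
 [488.9   6.8]
 [471.3 -38. ]
 [389.8  -8.1]] [4.39104939e+02 2.15314398e-02] [88.80354337 48.14498526 86.81455545]
pot [691.51117527  -7.76259386] [691.47952855  -7.91189358]
jar [562.09588682  -2.71974759] [560.92741967  -6.3762001 ]
```

```bash
cat > g.py <<'E'
from h import *
import sys
def go(x,y,z,jaw=None):
    s=env.state(); Q=R.from_euler('xyz',s["ee_rot"],degrees=True).as_matrix()
    d=Q.T@(np.array([x,y,z])-s["ee_pos"])/10
    j=np.degrees(np.arctan2(Q[1,1],Q[0,1]))
    a=0 if jaw is None else (jaw-j+90)%180-90
    print("t",round(s["time_s"],2),"pos",s["ee_pos"].round(1),"jaw",round(j,1),"tilt",np.degrees(np.arccos(-Q[2,0])).round(2),"q6",s["qpos"][5].round(1),"w",round(s["gripper_width"],1),"F",s["force"].round(1))
    print(" tool cm",d.round(2),"turn units",round(-a/6,2), "min rows",round(max(np.linalg.norm(d)/4.17,abs(a)/7.16),1))
    print(" world axes of tool y,z",Q[:,1].round(2),Q[:,2].round(2))
a=[float(v) for v in sys.argv[1:]]
go(*a)
E
python3 g.py 438.6 0.6 140 69.5
```

```text
t 0.1 pos [140.4 557.2 238.2] jaw 75.9 tilt 0.09 q6 -1.1 w 91.2 F [-0.  -0.2  0.1]
 tool cm [  9.89 -46.67  42.51] turn units 1.06 min rows 15.3
 world axes of tool y,z [ 0.24  0.97 -0.  ] [ 0.97 -0.24  0.  ]
```

jog_arm(
  plan=[0, -1.5, 1.35, 0, 0.5, -2.9, 2.65, 0, 0.5, -2.9, 2.65, 0, 0.5, -2.9, 2.65, 0, 0.5, -2.9, 2.65, 0, 0.5, -2.9, 2.65, 0, 0.5, -2.9, 2.65, 0, 0.5, -2.9, 2.65, 0, 0.5, -2.9, 2.65, 0, 0.5, -2.9, 2.65, 0, 0.5, -2.9, 2.65, 0, 0.5, -2.9, 2.65, 0],
  claw=7,
  newtons=25,
)

```text
time_s: 1.1
ee_pos: [354.8, 157.3, 183.7]
ee_rot: [69.7, 90.0, 55.6]
force: [1.4, 0.2, -0.5]
gripper_width: 69.9
```

```bash
python3 g.py 438.6 0.6 100 69.5
```

```text
t 1.1 pos [354.8 157.3 183.7] jaw 75.9 tilt 0.01 q6 -53.7 w 69.9 F [ 1.4  0.2 -0.5]
 tool cm [  8.37 -13.16  11.95] turn units 1.06 min rows 4.7
 world axes of tool y,z [0.24 0.97 0.  ] [ 0.97 -0.24  0.  ]
```

jog_arm(
  plan=[1, -2.6, 2.4, 0, 1, -2.6, 2.4, 0, 1, -2.6, 2.4, 0, 1.5, -2.6, 2.4, 0, 1.5, -1.8, 1.6, 0, 1.5, -0.9, 0.8, 0, 0.5, 0, 0, 1.06, 0, 0, 0, 0, 0, 0, 0, 0],
)

```text
time_s: 1.85
ee_pos: [438.6, 2.8, 103.6]
ee_rot: [-166.1, 89.9, 173.5]
force: [0.1, 0.6, 0.2]
gripper_width: 69.9
```

```bash
python3 g.py 438.6 0.6 29 69.5
python3 - <<'E'
from h import *
t=env.grab_frame("top")[:,:,::-1];s=env.grab_frame("side")[:,:,::-1]
a=cv2.resize(t[160:280,260:380],(400,400));b=cv2.resize(s[150:270,220:340],(400,400))
cv2.imwrite("pics/a1.png",np.hstack([a,b]))
E
```

```text
t 1.85 pos [438.6   2.8 103.6] jaw 69.6 tilt 0.08 q6 -70.8 w 69.9 F [0.1 0.6 0.2]
 tool cm [ 7.46 -0.2   0.08] turn units 0.02 min rows 1.8
 world axes of tool y,z [ 0.35  0.94 -0.  ] [ 0.94 -0.35 -0.  ]
```

View pics/a1.png

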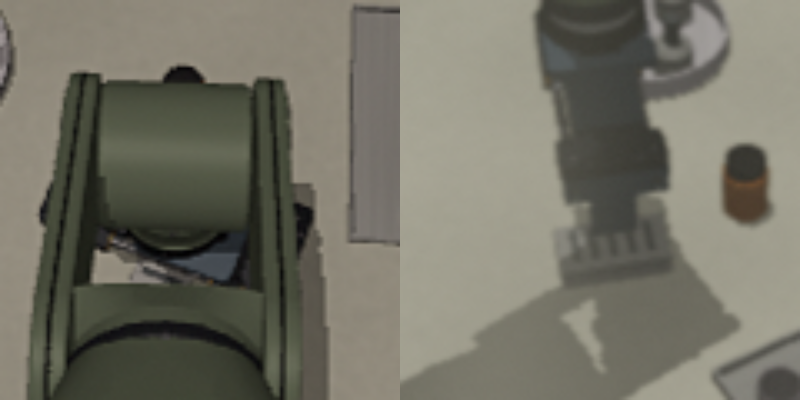

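Candidates (top view pixels):
- **Cassette:** the grey slotted box (313,232), chosen. The purple box (429,262) is the look-alike and stays put.
- **Tins:** tall (158,211) and short (472,205). The bottle at (565,345) is not one.
- **Pot:** the white one (317,144). The open cup at (174,135) is not it.

The close crops agree with these choices, and a1 shows the gripper above the slotted cassette (side view, about (283,220)).

jog_arm(
  plan=[2, -0.1, 0.05, 0, 2.5, -0.1, 0, 0, 2, 0, 0, 0, 1, 0, 0, 0, 0, 0, 0, 0],
)

```text
time_s: 2.37
ee_pos: [437.5, 1.4, 27.8]
ee_rot: [-162.9, 89.8, 176.7]
force: [-0.3, 0.4, -0.1]
gripper_width: 69.9
```

jog_arm(
  plan=[0, 0, 0, 0, 0, 0, 0, 0, 0, 0, 0, 0, 0, 0, 0, 0, 0, 0, 0, 0, 0, 0, 0, 0],
  claw=4,
)

```text
time_s: 2.87
ee_pos: [439.9, 1.1, 30.1]
ee_rot: [30.2, 89.8, 9.7]
force: [0.3, 2.7, 6.7]
gripper_width: 47.7
```

```bash
python3 g.py 542.5 -205.7 100 88.4
```

```text
t 2.87 pos [439.9   1.1  30.1] jaw 69.5 tilt 0.18 q6 -70.9 w 47.7 F [0.3 2.7 6.7]
 tool cm [ -6.97 -15.76  16.87] turn units -3.15 min rows 5.8
 world axes of tool y,z [0.35 0.94 0.  ] [ 0.94 -0.35  0.  ]
```

jog_arm(
  plan=[-2, 0, 0, 0, -3, 0, 0, 0, -3, 0, 0, 0, 0, -2, 1.5, 0, 0, -3, 2.8, 0, 0, -3, 2.8, 0, 0, -3, 2.8, 0, 0, -2.8, 3.2, 0, 0, -1.96, 2.5, 0, 0, 0, 1.27, 0, 0, 0, 0, -1.05, 0, 0, 0, -1.05],
)

```text
time_s: 3.87
ee_pos: [541.0, -206.1, 108.1]
ee_rot: [172.6, 89.9, 165.0]
force: [0.4, -0.2, -2.5]
gripper_width: 47.6
```

jog_arm(
  plan=[0, 0, 0, -1.05, 0, 0, 0, 0, 0, 0, 0, 0],
)

```text
time_s: 4.12
ee_pos: [540.6, -205.1, 108.5]
ee_rot: [163.0, 89.9, 161.2]
force: [0.0, -0.8, -2.3]
gripper_width: 47.7
```

```bash
python3 g.py 542.5 -205.7 33.5 88.4;  python3 - <<'E'
from h import *
s=env.grab_frame("side")[:,:,::-1]
crop(s,290,200,140,110,5,"pics/a2.png")
E
```

```text
t 4.12 pos [ 540.6 -205.1  108.5] jaw 88.2 tilt 0.07 q6 -110.1 w 47.7 F [ 0.  -0.8 -2.3]
 tool cm [ 7.5  -0.06  0.2 ] turn units -0.03 min rows 1.8
 world axes of tool y,z [0.03 1.   0.  ] [ 1.   -0.03 -0.  ]
```

View pics/a2.png

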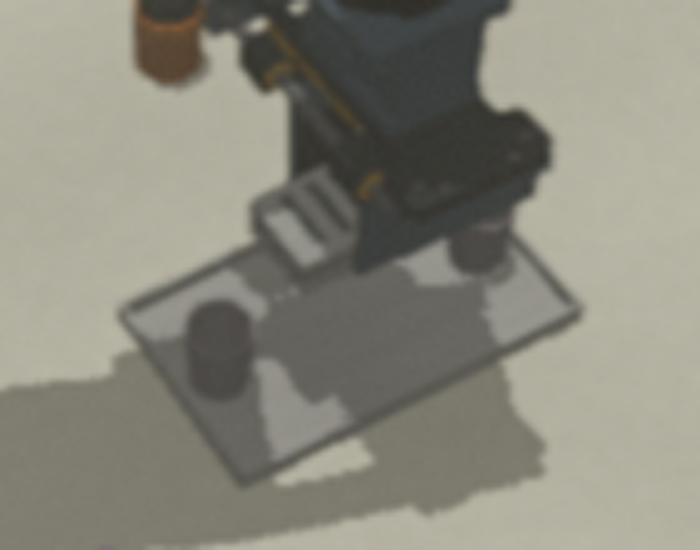

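The cassette is held over the tray, lengthwise between the cups (crop (220,345) and (480,240)), so I lower it.

jog_arm(
  plan=[2.5, -0.05, 0.2, 0, 2.5, 0, 0, 0, 1.5, 0, 0, 0, 0.6, 0, 0, 0, 0.4, 0, 0, 0, 0, 0, 0, 0],
)

```text
time_s: 4.67
ee_pos: [543.3, -205.7, 34.0]
ee_rot: [76.3, 90.0, 74.7]
force: [0.1, -0.4, -2.4]
gripper_width: 47.7
```

```bash
python3 g.py 542.5 -205.7 33 88.4
```

```text
t 4.67 pos [ 543.3 -205.7   34. ] jaw 88.4 tilt 0.0 q6 -110.2 w 47.7 F [ 0.1 -0.4 -2.4]
 tool cm [ 0.1  -0.   -0.08] turn units -0.01 min rows 0.0
 world axes of tool y,z [0.03 1.   0.  ] [ 1.   -0.03  0.  ]
```

jog_arm(
  plan=[0.15, 0, 0, 0, 0, 0, 0, 0],
)

```text
time_s: 4.83
ee_pos: [543.8, -205.9, 33.2]
ee_rot: [-18.0, 89.9, -19.6]
force: [-0.3, -1.5, -2.3]
gripper_width: 47.6
```

jog_arm(
  plan=[0, 0, 0, 0, 0, 0, 0, 0, 0, 0, 0, 0, 0, 0, 0, 0, -2, 0, 0, 0, -3, 0, 0, 0, -4, 0, 0, 0, -3, 0, 0, 0],
  claw=6.4,
)

```text
time_s: 5.5
ee_pos: [543.6, -205.9, 155.0]
ee_rot: [-17.5, 89.9, -19.1]
force: [0.8, 0.2, 0.3]
gripper_width: 64.1
```

```bash
python3 g.py 691.5 -7.8 100 90
```

```text
t 5.5 pos [ 543.6 -205.9  155. ] jaw 88.4 tilt 0.11 q6 -110.3 w 64.1 F [0.8 0.2 0.3]
 tool cm [ 5.51 20.22 14.22] turn units -0.27 min rows 6.1
 world axes of tool y,z [ 0.03  1.   -0.  ] [ 1.   -0.03  0.  ]
```

jog_arm(
  plan=[0, 1, 2, 0, 0, 2.2, 2.8, 0, 0, 2.8, 2.8, 0, 0, 3.2, 2.4, 0, 0, 3.2, 2.0, 0, 0, 3.2, 1.5, 0, 1, 2.8, 0.7, 0, 2, 1.8, 0, 0, 2, 0, 0, 0, 0, 0, 0, 0, 0, 0, 0, 0],
)

```text
time_s: 6.42
ee_pos: [690.1, -7.7, 101.5]
ee_rot: [-176.0, 89.9, -177.6]
force: [0.5, 0.3, 0.5]
gripper_width: 64.1
```

```bash
python3 g.py 691.5 -7.8 31 88.4
python3 - <<'E'
from h import *
t=env.grab_frame("top")[:,:,::-1];s=env.grab_frame("side")[:,:,::-1]
a=cv2.resize(t[120:260,280:420],(400,400));b=cv2.resize(s[150:290,290:430],(400,400))
cv2.imwrite("pics/a3.png",np.hstack([a,b]))
E
```

```text
t 6.42 pos [690.1  -7.7 101.5] jaw 88.4 tilt 0.15 q6 -90.0 w 64.1 F [0.5 0.3 0.5]
 tool cm [ 7.05 -0.01  0.16] turn units 0.0 min rows 1.7
 world axes of tool y,z [ 0.03  1.   -0.  ] [ 1.   -0.03 -0.  ]
```

View pics/a3.png

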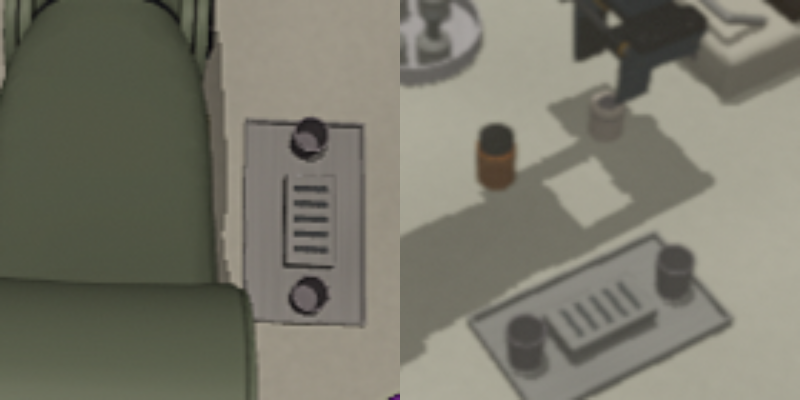

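Run:
```python
from h import *
print(ray("top",(328,105),0),ray("top",(328,98),50),ray("top",(328,98),90))
K=[(45.5,0)]
# cassette corners in a3 top (scale 400/140, off 280,120)
C=np.array([ray("top",((x+.5)*.35-.5+280,(y+.5)*.35-.5+120),27)[:2] for x,y in((285,175),(336,178),(334,268),(283,266))]);print(C.round(1),C.mean(0))
```

```text
[823.09770918 -40.00602725   0.        ] [821.13004795 -38.16119584  50.        ] [801.65264029 -36.75680513  90.        ]
[[ 585.2 -183.7]
 [ 582.7 -233.5]
 [ 493.5 -228.9]
 [ 494.9 -179.8]] [ 539.05788834 -206.48533989]
```

jog_arm(
  plan=[2, 0, 0.16, 0, 2.5, 0, 0, 0, 1.8, 0, 0, 0, 0.75, 0, 0, 0, 0, 0, 0, 0],
)

```text
time_s: 6.93
ee_pos: [691.8, -8.6, 31.2]
ee_rot: [177.0, 89.9, 175.4]
force: [0.4, 0.5, -0.0]
gripper_width: 63.8
```

jog_arm(
  plan=[0, 0, 0, 0, 0, 0, 0, 0, 0, 0, 0, 0, 0, 0, 0, 0, 0, 0, 0, 0, 0, 0, 0, 0, 0, 0, 0, 0],
  claw=2.8,
)

```text
time_s: 7.52
ee_pos: [693.0, -7.6, 33.1]
ee_rot: [10.2, 89.9, 8.6]
force: [-0.9, -0.0, 5.9]
gripper_width: 34.9
```

```bash
python3 g.py 541.5 -206 130 88.4
```

```text
t 7.52 pos [693.   -7.6  33.1] jaw 88.4 tilt 0.11 q6 -90.0 w 34.9 F [-0.9 -0.   5.9]
 tool cm [ -9.72 -20.26 -14.57] turn units -0.0 min rows 6.4
 world axes of tool y,z [0.03 1.   0.  ] [ 1.   -0.03  0.  ]
```

jog_arm(
  plan=[-2, 0, 0, 0, -3, 0, 0, 0, -3.5, 0, 0, 0, -1.2, -1.8, 0, 0, 0, -2.8, -0.7, 0, 0, -3.2, -1.5, 0, 0, -3.2, -2.0, 0, 0, -3.2, -2.4, 0, 0, -2.8, -2.8, 0, 0, -2.2, -2.8, 0, 0, -1.06, -2.37, 0, 0, 0, 0, 0],
)

```text
time_s: 8.52
ee_pos: [535.6, -207.9, 128.2]
ee_rot: [174.2, 89.6, 172.3]
force: [-0.6, 0.1, -1.1]
gripper_width: 35.4
```

```bash
python3 g.py 541.5 -206 60 88.4
python3 - <<'E'
from h import *
t=env.grab_frame("top")[:,:,::-1];s=env.grab_frame("side")[:,:,::-1]
a=cv2.resize(t[120:260,290:430],(400,400));b=cv2.resize(s[180:320,290:430],(400,400))
cv2.imwrite("pics/a4.png",np.hstack([a,b]))
E
```

```text
t 8.52 pos [ 535.6 -207.9  128.2] jaw 88.2 tilt 0.35 q6 -110.5 w 35.4 F [-0.6  0.1 -1.1]
 tool cm [6.82 0.21 0.63] turn units -0.03 min rows 1.6
 world axes of tool y,z [0.03 1.   0.  ] [ 1.   -0.03 -0.01]
```

View pics/a4.png

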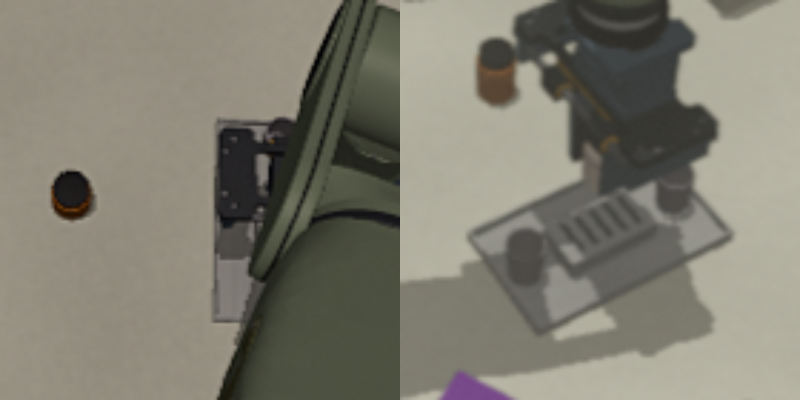

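Run:
```python
from h import *
print(ray("side",(360.6,261.2),27))
```

```text
[ 538.34407807 -215.5490416    27.        ]
```

jog_arm(
  plan=[1.5, 0.2, 0.7, 0, 2.5, 0, 0, 0, 1.5, 0, 0, 0, 0.6, 0, 0, 0, 0.3, 0, 0, 0, 0, 0, 0, 0, 0, 0, 0, 0],
)

```text
time_s: 9.2
ee_pos: [549.1, -204.4, 65.6]
ee_rot: [-16.3, 89.9, -17.9]
force: [0.3, -0.9, -0.2]
gripper_width: 35.9
```

```bash
python3 g.py 542.5 -206 60 88.4
```

```text
t 9.2 pos [ 549.1 -204.4   65.6] jaw 88.4 tilt 0.09 q6 -110.0 w 35.9 F [ 0.3 -0.9 -0.2]
 tool cm [ 0.56 -0.18 -0.66] turn units 0.01 min rows 0.2
 world axes of tool y,z [ 0.03  1.   -0.  ] [ 1.   -0.03  0.  ]
```

jog_arm(
  plan=[0.2, -0.16, -0.66, 0, 0, 0, 0, 0, 0, 0, 0, 0],
)

```text
time_s: 9.45
ee_pos: [541.2, -206.0, 63.5]
ee_rot: [-14.9, 90.0, -16.5]
force: [0.3, 0.1, -1.0]
gripper_width: 35.2
```

```bash
python3 g.py 542.5 -206 60 88.4
python3 - <<'E'
from h import *
s=env.grab_frame("side")[:,:,::-1]
crop(s,310,200,110,100,6,"pics/a5.png")
E
```

```text
t 9.45 pos [ 541.2 -206.    63.5] jaw 88.4 tilt 0.03 q6 -110.4 w 35.2 F [ 0.3  0.1 -1. ]
 tool cm [0.35 0.01 0.13] turn units -0.0 min rows 0.1
 world axes of tool y,z [ 0.03  1.   -0.  ] [ 1.   -0.03  0.  ]
```

View pics/a5.png

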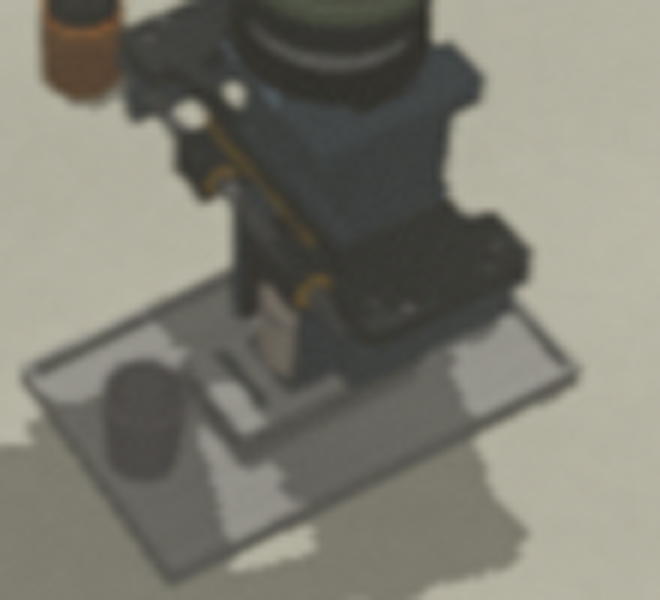

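The pot (crop (275,335)) is a few mm above the cassette lid and centred by eye. I lower it to contact.

jog_arm(
  plan=[0.2, 0, 0.1, 0, 0.15, 0, 0, 0, 0, 0, 0, 0, 0, 0, 0, 0],
)

```text
time_s: 9.83
ee_pos: [543.0, -206.1, 60.1]
ee_rot: [-17.0, 89.9, -18.6]
force: [-0.6, -0.6, 4.8]
gripper_width: 35.4
```

```bash
python3 g.py 542.5 -206 60 88.4
```

```text
t 9.83 pos [ 543.  -206.1   60.1] jaw 88.4 tilt 0.08 q6 -110.3 w 35.4 F [-0.6 -0.6  4.8]
 tool cm [ 0.01  0.01 -0.05] turn units 0.0 min rows 0.0
 world axes of tool y,z [ 0.03  1.   -0.  ] [ 1.   -0.03  0.  ]
```

Contact is felt: +4.8 N up, and it weighed about −1 N while hanging. Releasing.

jog_arm(
  plan=[0, 0, 0, 0, 0, 0, 0, 0, 0, 0, 0, 0, 0, 0, 0, 0, -0.5, 0, 0, 0, -2, 0, 0, 0, -3, 0, 0, 0, -3, 0, 0, 0, -3, 0, 0, 0, 0, 0, 0, 0],
  claw=6,
)

```text
time_s: 10.67
ee_pos: [545.7, -207.2, 181.1]
ee_rot: [-19.9, 89.3, -21.5]
force: [0.6, -1.1, 0.9]
gripper_width: 60.0
```

```bash
python3 g.py 515.7 -430 140 20
```

```text
t 10.67 pos [ 545.7 -207.2  181.1] jaw 88.4 tilt 0.71 q6 -110.3 w 60.0 F [ 0.6 -1.1  0.9]
 tool cm [  4.18 -22.34  -2.43] turn units 11.4 min rows 9.6
 world axes of tool y,z [ 0.03  1.   -0.  ] [ 1.   -0.03  0.01]
```

jog_arm(
  plan=[0, -2, -0.3, 0, 0, -3.2, -0.4, 0, 0, -3.2, -0.4, 0, 0, -3.2, -0.4, 0, 0, -3.2, -0.4, 0, 0, -3.2, -0.3, 0, 1, -2.4, -0.2, 0, 1.5, -1.5, 0, 0, 1.5, -0.4, 0, 0, 0, 0, 0, 0, 0, 0, 0, 0, 0, 0, 0, 0],
  claw=5,
)

```text
time_s: 11.67
ee_pos: [512.6, -427.8, 135.0]
ee_rot: [-9.2, 90.0, -10.7]
force: [-0.3, -1.3, -0.5]
gripper_width: 49.7
```

```bash
python3 g.py 515.7 -430 66 88.4
python3 - <<'E'
from h import *
t=env.grab_frame("top")[:,:,::-1];s=env.grab_frame("side")[:,:,::-1]
a=cv2.resize(t[120:260,350:490],(400,400));b=cv2.resize(s[220:360,320:460],(400,400))
cv2.imwrite("pics/a6.png",np.hstack([a,b]))
E
```

```text
t 11.67 pos [ 512.6 -427.8  135. ] jaw 88.4 tilt 0.03 q6 -129.3 w 49.7 F [-0.3 -1.3 -0.5]
 tool cm [ 6.9  -0.21  0.31] turn units 0.0 min rows 1.7
 world axes of tool y,z [ 0.03  1.   -0.  ] [ 1.   -0.03  0.  ]
```

View pics/a6.png

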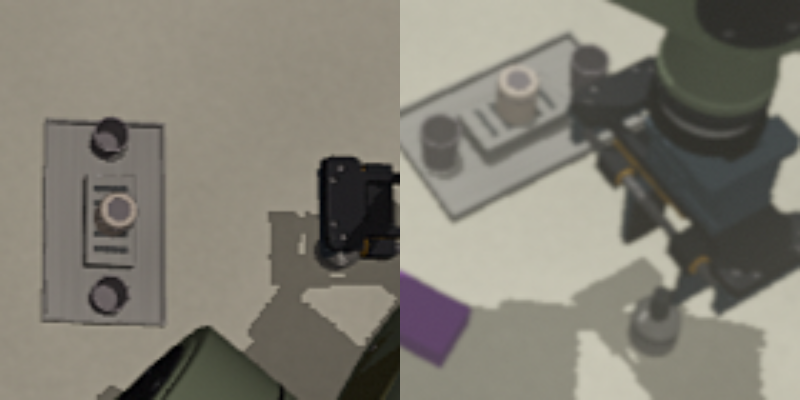

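Run:
```python
from h import *
f=lambda n,x,y,ox,oy,z: ray(n,((x+.5)*.35-.5+ox,(y+.5)*.35-.5+oy),z)[:2]
print("pot",f("top",119,209,350,120,67),f("side",118,80,320,220,67))
C=np.array([f("top",x,y,350,120,27) for x,y in((86,174),(136,178),(134,268),(84,266))]);print(C.round(1),C.mean(0))
C=np.array([f("side",x,y,320,220,27) for x,y in((61,124),(133,83),(166,114),(89,155))]);print(C.round(1),C.mean(0))
```

```text
pot [ 542.47954189 -208.02611399] [ 543.03290923 -206.13337867]
[[ 586.2 -184.7]
 [ 582.7 -233.5]
 [ 493.5 -228.9]
 [ 494.9 -180.8]] [ 539.31536915 -206.97616979]
[[ 493.9 -194.7]
 [ 573.5 -190.8]
 [ 577.6 -234. ]
 [ 495.8 -234.5]] [ 535.19984582 -213.49684255]
```

The pot stands on the cassette, about 3–4 mm from its middle, and the cassette is about 3 mm from the tray centre. Both are within tolerance. Next I descend on the short tin's post.

jog_arm(
  plan=[2, -0.2, 0.3, 0, 2, 0, 0, 0, 1.7, 0, 0, 0, 0.8, 0, 0, 0, 0, 0, 0, 0, 0, 0, 0, 0],
)

```text
time_s: 12.27
ee_pos: [515.7, -430.1, 70.2]
ee_rot: [-33.7, 90.0, -35.3]
force: [-0.3, 0.7, -0.2]
gripper_width: 50.0
```

jog_arm(
  plan=[0, 0, 0, 0, 0, 0, 0, 0, 0, 0, 0, 0, 0, 0, 0, 0, 0, 0, 0, 0, 0, 0, 0, 0, 0, 0, 0, 0, 0, 0, 0, 0],
  claw=1,
)

```text
time_s: 12.93
ee_pos: [515.3, -430.2, 69.6]
ee_rot: [2.6, 90.0, 1.0]
force: [0.7, 0.3, 1.4]
gripper_width: 15.1
```

```bash
python3 g.py 560 -300 170 88.4
```

```text
t 12.93 pos [ 515.3 -430.2   69.6] jaw 88.4 tilt 0.01 q6 -129.2 w 15.1 F [0.7 0.3 1.4]
 tool cm [-10.04  13.14   4.11] turn units -0.0 min rows 4.1
 world axes of tool y,z [0.03 1.   0.  ] [ 1.   -0.03  0.  ]
```

jog_arm(
  plan=[-2, 0, 0, 0, -3, 0, 0, 0, -3, 0, 0, 0, -3, 1.5, 0.3, 0, 0, 3, 0.8, 0, 0, 3.8, 1, 0, 0, 3.8, 1, 0, 0, 3.8, 1, 0, 0, 3.8, 1, 0, 0, 3.8, 1, 0, 0, 3.8, 1, 0, 0, 3.8, 1, 0],
)

```text
time_s: 13.93
ee_pos: [604.9, -119.7, 179.2]
ee_rot: [171.0, 90.0, 169.4]
force: [-0.3, -0.8, -1.1]
gripper_width: 15.5
```

jog_arm(
  plan=[0, 3.8, 1, 0, 0, 3.8, 0.8, 0, 0, 3.8, 0.6, 0, 0, 3.8, 0.5, 0, 0, 3.8, 0.4, 0, 0, 3.8, 0.2, 0, 0, 3.4, 0, 0, 0, 2, 0, 0, 0, 0, 0, -1, 0, 0, 0, -1, 0, 0, 0, -1, 0, 0, 0, -1],
)

```text
time_s: 14.93
ee_pos: [647.4, 159.6, 178.9]
ee_rot: [176.2, 89.9, -161.1]
force: [0.1, -0.6, -1.2]
gripper_width: 15.1
```

jog_arm(
  plan=[0, 0, 0, -1, 0, 0, 0, -1, 0, 0, 0, -1, 0, 0, 0, -1, 0, 0, 0, -1, 0, 0, 0, -1, 0, 0, 0, 0, 0, 0, 0, 0, 0, 0, 0, 0],
)

```text
time_s: 15.68
ee_pos: [647.6, 159.3, 179.2]
ee_rot: [122.9, 90.0, -178.8]
force: [-0.5, -0.5, -1.3]
gripper_width: 15.1
```

```bash
python3 g.py 636.5 195.6 160 149.3
python3 - <<'E'
from h import *
t=env.grab_frame("top")[:,:,::-1];s=env.grab_frame("side")[:,:,::-1]
a=cv2.resize(t[120:240,180:300],(400,400));b=cv2.resize(s[90:210,240:360],(400,400))
cv2.imwrite("pics/a7.png",np.hstack([a,b]))
E
```

```text
t 15.68 pos [647.6 159.3 179.2] jaw 148.3 tilt 0.02 q6 -135.4 w 15.1 F [-0.5 -0.5 -1.3]
 tool cm [1.92 2.85 2.51] turn units -0.17 min rows 1.0
 world axes of tool y,z [-0.85  0.53  0.  ] [ 0.53  0.85 -0.  ]
```

View pics/a7.png

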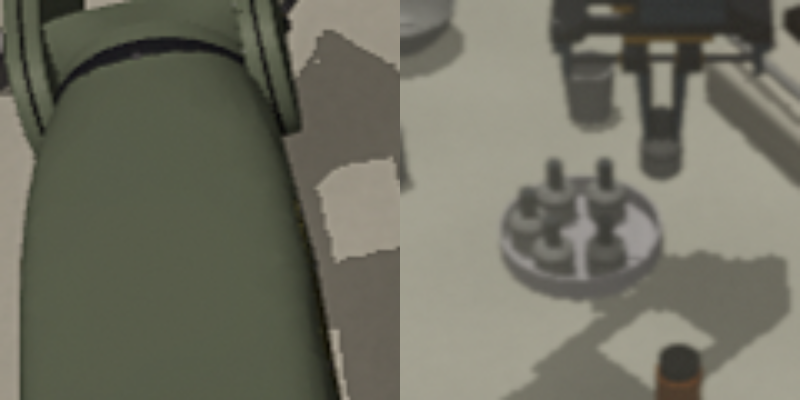

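The tin hangs upright in the gripper, and the basket gap faces right in the side view, near px (332,160). Moving above the gap.

jog_arm(
  plan=[0, 1, 0.8, 0, 0, 1.3, 1.2, 0, 1, 0.55, 0.5, 0, 0.9, 0, 0, 0, 0, 0, 0, 0, 0, 0, 0, 0, 0, 0, 0, 0],
)

```text
time_s: 16.37
ee_pos: [636.6, 195.0, 160.1]
ee_rot: [166.9, 90.0, -134.7]
force: [0.5, -0.7, -1.3]
gripper_width: 15.0
```

```bash
python3 g.py 636.5 195.6 74 149.3
python3 - <<'E'
from h import *
print([proj("side",p).round(1) for p in ((636.5,195.6,3),(636.5,195.6,25))])
s=env.grab_frame("side")[:,:,::-1]
crop(s,260,110,90,80,8,"pics/a8.png")
E
```

```text
t 16.37 pos [636.6 195.  160.1] jaw 148.4 tilt 0.03 q6 -132.3 w 15.0 F [ 0.5 -0.7 -1.3]
 tool cm [8.61 0.04 0.05] turn units -0.16 min rows 2.1
 world axes of tool y,z [-0.85  0.52  0.  ] [ 0.52  0.85 -0.  ]
[array([309.1, 163. ]), array([309. , 157.6])]
```

View pics/a8.png

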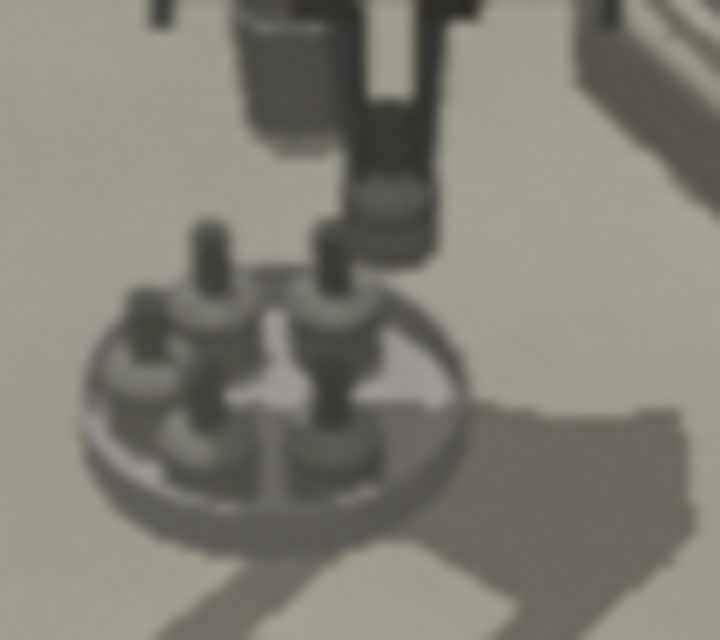

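The ring's post tops mirror to crop x ≈ 394 for the gap, and the tin hangs at x ≈ 391, so they line up. Descending.

jog_arm(
  plan=[1.5, 0.04, 0.05, 0, 2, 0, 0, 0, 2, 0, 0, 0, 1.5, 0, 0, 0, 0.8, 0, 0, 0, 0.4, 0, 0, 0, 0, 0, 0, 0, 0, 0, 0, 0],
)

```text
time_s: 17.08
ee_pos: [637.2, 196.2, 79.4]
ee_rot: [-39.6, 89.9, 18.8]
force: [0.6, -0.6, -0.9]
gripper_width: 15.1
```

```bash
python3 g.py 636.5 195.6 72.6 149.3
```

```text
t 17.08 pos [637.2 196.2  79.4] jaw 148.4 tilt 0.1 q6 -132.3 w 15.1 F [ 0.6 -0.6 -0.9]
 tool cm [ 0.68  0.03 -0.09] turn units -0.15 min rows 0.2
 world axes of tool y,z [-0.85  0.52 -0.  ] [0.52 0.85 0.  ]
```

jog_arm(
  plan=[0.3, 0, 0, 0, 0.25, 0, 0, 0, 0.1, 0, 0, 0, 0, 0, 0, 0, 0, 0, 0, 0],
)

```text
time_s: 17.5
ee_pos: [636.7, 196.3, 72.6]
ee_rot: [-32.9, 89.9, 25.5]
force: [0.2, 0.2, 1.3]
gripper_width: 15.0
```

```bash
python3 g.py 636.5 195.6 72.6 149.3
```

```text
t 17.5 pos [636.7 196.3  72.6] jaw 148.4 tilt 0.06 q6 -132.3 w 15.0 F [0.2 0.2 1.3]
 tool cm [-0.   -0.02 -0.07] turn units -0.15 min rows 0.1
 world axes of tool y,z [-0.85  0.52 -0.  ] [0.52 0.85 0.  ]
```

jog_arm(
  plan=[0, 0, 0, 0, 0, 0, 0, 0, 0, 0, 0, 0, 0, 0, 0, 0, -1, 0, 0, 0, -2.5, 0, 0, 0, -3.5, 0, 0, 0, -3, 0, 0, 0, -2, 0, 0, 0, 0, 0, 0, 0],
  claw=4,
)

```text
time_s: 18.33
ee_pos: [639.1, 197.0, 198.6]
ee_rot: [-42.1, 89.3, 16.3]
force: [0.7, 0.0, 0.4]
gripper_width: 39.6
```

```bash
python3 g.py 485.2 403.7 170 60
python3 - <<'E'
from h import *
s=env.grab_frame("side")[:,:,::-1]
crop(s,260,110,90,80,8,"pics/a9.png")
E
```

```text
t 18.33 pos [639.1 197.  198.6] jaw 148.4 tilt 0.66 q6 -132.3 w 39.6 F [0.7 0.  0.4]
 tool cm [ 2.76 23.96  9.52] turn units 14.73 min rows 12.3
 world axes of tool y,z [-0.85  0.52 -0.01] [0.52 0.85 0.01]
```

View pics/a9.png

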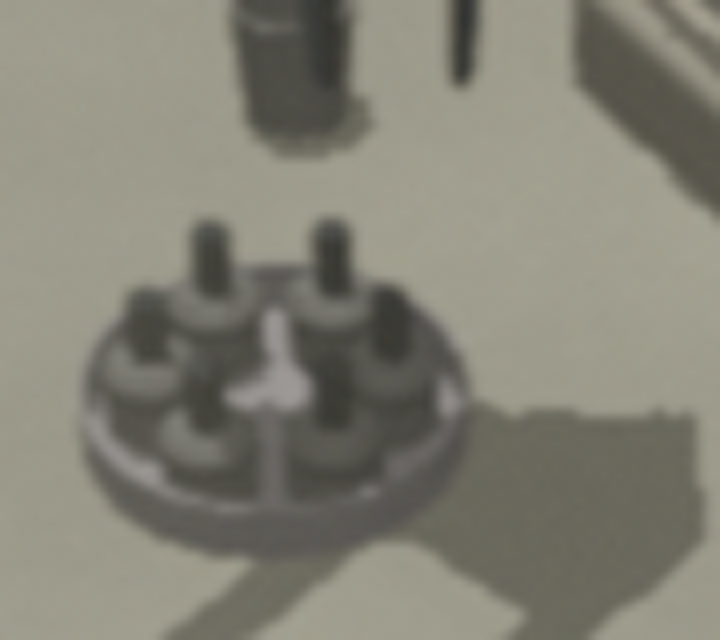

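The short tin stands upright in the gap (post top crop (390,295), ideal (394,299)). Now the tall tin.

jog_arm(
  plan=[0, 1.5, 0.5, 0, 0, 3, 1.2, 0, 0, 3.4, 1.4, 0, 0, 3.4, 1.4, 0, 0, 3.4, 1.4, 0, 0.5, 3.4, 1.4, 0, 0.7, 3, 1.2, 0, 0.8, 2, 0.8, 0, 0.8, 0.86, 0.2, 0, 0, 0, 0, 0, 0, 0, 0, 0, 0, 0, 0, 0],
  claw=5,
)

```text
time_s: 19.38
ee_pos: [482.8, 401.6, 163.7]
ee_rot: [-156.7, 89.9, -98.4]
force: [-0.5, -1.0, -0.1]
gripper_width: 49.8
```

```bash
python3 g.py 485.2 403.7 96 148.4
python3 - <<'E'
from h import *
t=env.grab_frame("top")[:,:,::-1];s=env.grab_frame("side")[:,:,::-1]
a=cv2.resize(t[150:270,130:250],(400,400));b=cv2.resize(s[70:190,180:300],(400,400))
cv2.imwrite("pics/b1.png",np.hstack([a,b]))
E
```

```text
t 19.38 pos [482.8 401.6 163.7] jaw 148.3 tilt 0.05 q6 -109.6 w 49.8 F [-0.5 -1.  -0.1]
 tool cm [ 6.77 -0.1   0.31] turn units -0.01 min rows 1.6
 world axes of tool y,z [-0.85  0.52 -0.  ] [ 0.52  0.85 -0.  ]
```

View pics/b1.png

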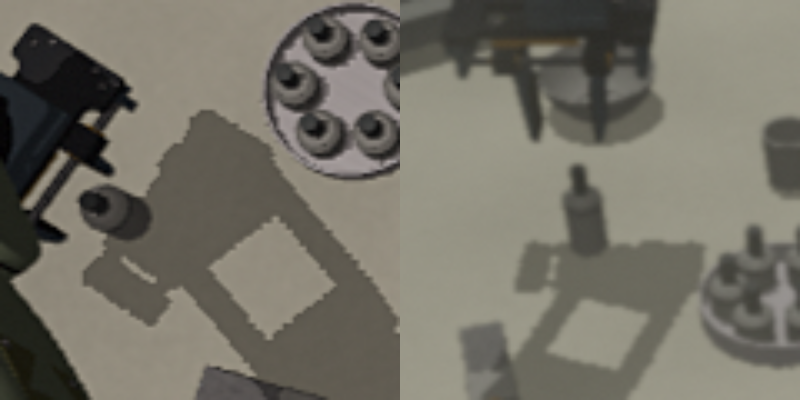

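The open fingers (tips at crop (535,140) and (598,140)) straddle the tin's axis as it is projected upward. Descending.

jog_arm(
  plan=[1.5, -0.1, 0.3, 0, 2, 0, 0, 0, 2, 0, 0, 0, 1, 0, 0, 0, 0.3, 0, 0, 0, 0, 0, 0, 0, 0, 0, 0, 0],
)

```text
time_s: 20.07
ee_pos: [485.4, 404.8, 97.0]
ee_rot: [-19.4, 89.9, 38.9]
force: [-0.1, -0.5, -0.8]
gripper_width: 49.9
```

jog_arm(
  plan=[0, 0, 0, 0, 0, 0, 0, 0, 0, 0, 0, 0, 0, 0, 0, 0, 0, 0, 0, 0, 0, 0, 0, 0, 0, 0, 0, 0, 0, 0, 0, 0],
  claw=1,
)

```text
time_s: 20.73
ee_pos: [484.8, 404.7, 96.2]
ee_rot: [-36.1, 90.0, 22.3]
force: [0.6, -0.4, 0.2]
gripper_width: 15.3
```

```bash
python3 g.py 596 219.6 200 148.4
```

```text
t 20.73 pos [484.8 404.7  96.2] jaw 148.4 tilt 0.03 q6 -109.6 w 15.3 F [ 0.6 -0.4  0.2]
 tool cm [-10.38 -19.18  -9.94] turn units 0.0 min rows 5.7
 world axes of tool y,z [-0.85  0.52 -0.  ] [0.52 0.85 0.  ]
```

jog_arm(
  plan=[-2, 0, 0, 0, -3, 0, 0, 0, -3, 0, 0, 0, -2.4, -0.8, -0.4, 0, 0, -2.5, -1.3, 0, 0, -3.2, -1.7, 0, 0, -3.2, -1.7, 0, 0, -3.2, -1.7, 0, 0, -3.2, -1.6, 0, 0, -2.2, -1.1, 0, 0, -0.88, -0.44, 0, 0, 0, 0, 0],
)

```text
time_s: 21.73
ee_pos: [596.6, 217.5, 199.2]
ee_rot: [151.3, 89.9, -150.5]
force: [-0.5, 0.3, -1.2]
gripper_width: 15.6
```

jog_arm(
  plan=[0, 0, 0, 0, 0, 0, 0, 0, 0, 0, 0, 0],
)

```text
time_s: 21.98
ee_pos: [595.0, 221.0, 199.8]
ee_rot: [84.4, 90.0, 142.9]
force: [0.7, 0.0, -2.2]
gripper_width: 15.0
```

```bash
python3 g.py 596 219.6 99.2 148.4
python3 - <<'E'
from h import *
s=env.grab_frame("side")[:,:,::-1]
crop(s,250,80,100,100,6,"pics/b2.png")
E
```

```text
t 21.98 pos [595.  221.  199.8] jaw 148.5 tilt 0.05 q6 -129.2 w 15.0 F [ 0.7  0.  -2.2]
 tool cm [10.06 -0.17 -0.07] turn units 0.02 min rows 2.4
 world axes of tool y,z [-0.85  0.52  0.  ] [0.52 0.85 0.  ]
```

View pics/b2.png

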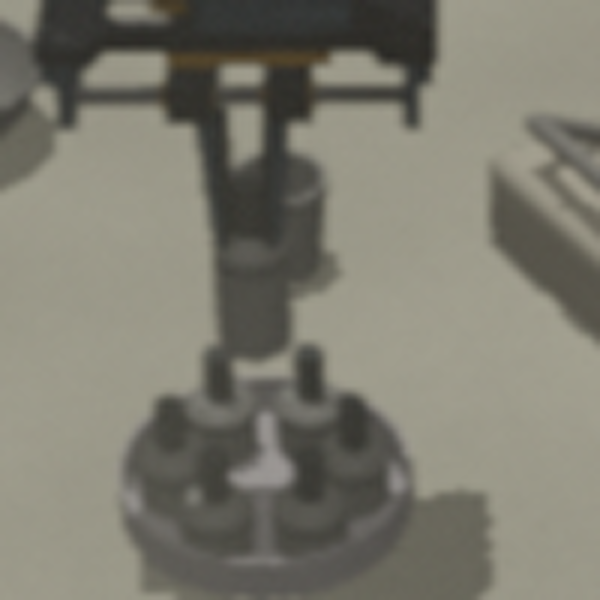

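The tall tin hangs upright over the basket centre, within about 1–2 mm. Lowering.

jog_arm(
  plan=[1.5, -0.17, -0.07, 0, 2, 0, 0, 0, 2, 0, 0, 0, 1.8, 0, 0, 0, 1.3, 0, 0, 0, 0.8, 0, 0, 0, 0, 0, 0, 0, 0, 0, 0, 0],
)

```text
time_s: 22.7
ee_pos: [596.8, 218.7, 106.1]
ee_rot: [17.8, 90.0, 76.2]
force: [0.5, -0.2, -2.1]
gripper_width: 15.3
```

```bash
python3 g.py 596 219.6 99.2 148.4
```

```text
t 22.7 pos [596.8 218.7 106.1] jaw 148.4 tilt 0.01 q6 -129.4 w 15.3 F [ 0.5 -0.2 -2.1]
 tool cm [0.69 0.12 0.03] turn units 0.01 min rows 0.2
 world axes of tool y,z [-0.85  0.52  0.  ] [0.52 0.85 0.  ]
```

jog_arm(
  plan=[0.3, 0.1, 0.03, 0, 0.25, 0, 0, 0, 0.12, 0, 0, 0, 0, 0, 0, 0, 0, 0, 0, 0],
)

```text
time_s: 23.12
ee_pos: [596.3, 218.8, 99.5]
ee_rot: [-29.9, 90.0, 28.4]
force: [0.2, -0.2, -1.6]
gripper_width: 15.0
```

```bash
python3 g.py 596 219.6 99.2 148.4
```

```text
t 23.12 pos [596.3 218.8  99.5] jaw 148.4 tilt 0.03 q6 -129.3 w 15.0 F [ 0.2 -0.2 -1.6]
 tool cm [0.03 0.07 0.05] turn units -0.0 min rows 0.0
 world axes of tool y,z [-0.85  0.52 -0.  ] [0.52 0.85 0.  ]
```

jog_arm(
  plan=[0.1, 0, 0, 0, 0, 0, 0, 0, 0, 0, 0, 0],
)

```text
time_s: 23.37
ee_pos: [596.7, 218.9, 99.1]
ee_rot: [-38.7, 89.9, 19.7]
force: [-0.7, 0.4, 3.8]
gripper_width: 15.4
```

jog_arm(
  plan=[0, 0, 0, 0, 0, 0, 0, 0, 0, 0, 0, 0, 0, 0, 0, 0, -1, 0, 0, 0, -2.5, 0, 0, 0, -3.5, 0, 0, 0, -3, 0, 0, 0, -2, 0, 0, 0, 0, 0, 0, 0],
  claw=4,
)

```text
time_s: 24.2
ee_pos: [598.7, 219.7, 224.7]
ee_rot: [-39.1, 89.4, 19.3]
force: [0.9, -0.7, 0.9]
gripper_width: 39.7
```

```bash
python3 g.py 400 400 250 148.4
```

```text
t 24.2 pos [598.7 219.7 224.7] jaw 148.4 tilt 0.64 q6 -129.3 w 39.7 F [ 0.9 -0.7  0.9]
 tool cm [-2.67 26.35  4.97] turn units 0.0 min rows 6.5
 world axes of tool y,z [-0.85  0.52 -0.01] [0.52 0.85 0.01]
```

Contact was +3.8 N before release. Backing the arm away for a clear view.

jog_arm(
  plan=[-0.5, 1.5, 0.3, 0, -0.5, 3, 0.6, 0, -0.5, 3.5, 0.7, 0, 0, 3.5, 0.7, 0, 0, 3.5, 0.7, 0, 0, 3.5, 0.7, 0, 0, 3.5, 0.6, 0, 0, 2.5, 0.4, 0, 0, 1.5, 0.2, 0, 0, 0, 0, 0, 0, 0, 0, 0, 0, 0, 0, 0],
)

```text
time_s: 25.2
ee_pos: [400.3, 396.3, 232.7]
ee_rot: [-178.4, 89.9, -120.0]
force: [0.4, -0.4, -0.9]
gripper_width: 40.2
```

Run:
```python
from h import *
print(env.state()["ee_pos"],env.state()["force"])
t=env.grab_frame("top")[:,:,::-1];s=env.grab_frame("side")[:,:,::-1]
cv2.imwrite("pics/tf.png",t);cv2.imwrite("pics/sf.png",s)
a=cv2.resize(t[130:250,190:410],(800,436));cv2.imwrite("pics/c1.png",a)
a=cv2.resize(s[120:300,250:410],(640,600)[::1]) if 0 else cv2.resize(s[120:300,250:420],None,fx=3.3,fy=3.3,interpolation=cv2.INTER_CUBIC);cv2.imwrite("pics/c2.png",a)
```

```text
[400.31571268 396.30950599 232.69797415] [ 0.40060896 -0.36115589 -0.94292793]
```

View pics/c1.png

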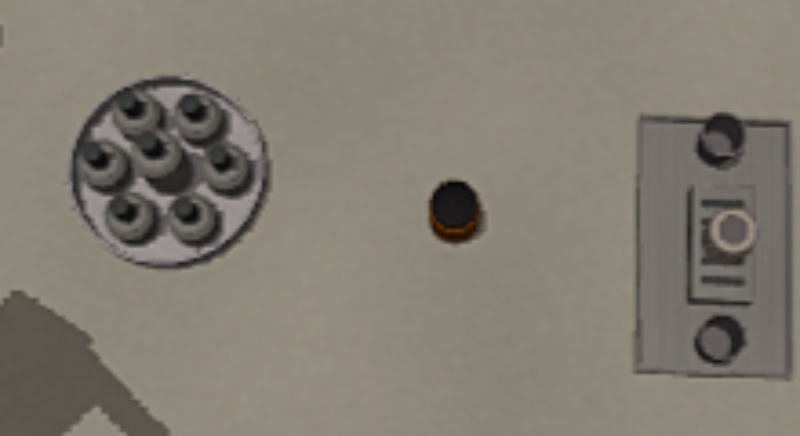

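View pics/c2.png

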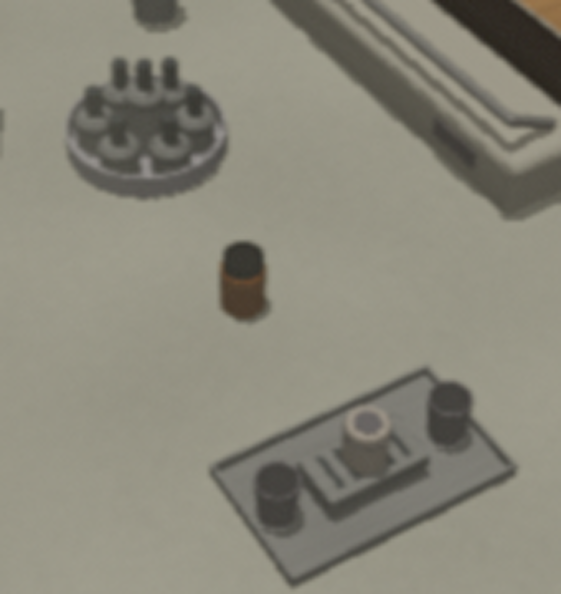

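Run:
```python
from h import *
c=lambda x,y:((x+.5)/3.3-.5+250,(y+.5)/3.3-.5+120)
d=lambda x,y:((x+.5)*.275-.5+190,(y+.5)*120/436-.5+130)
S=lambda x,y,z:ray("side",c(x,y),z)[:2].round(1)
T=lambda x,y,z:ray("top",d(x,y),z)[:2].round(1)
print("side cassette base edge",S(338,517,3),S(428,470,3),"lid",S(298,464,27),S(337,507,27),S(428,459,27))
print("side tray",np.mean([S(427,370,12),S(515,467,12),S(294,583,12),S(213,468,12)],axis=0))
print("side cups",S(450,398,45),S(277,479,45))
print("top cups",T(723,127,45),T(722,332,45))
print("top tray",np.mean([T(641,116,12),T(790,122,12),T(790,378,12),T(635,373,12)],axis=0))
print("top cas",[T(*p,27) for p in((690,185),(754,189),(751,303),(688,300))])
print("pot",T(732,231,67),S(368,422,67))
print("jar",T(455,203,58),S(243,257,58))
# tins: dark post centroids
I=cv2.imread("pics/tf.png");g=cv2.cvtColor(I,cv2.COLOR_BGR2GRAY);x,y,w,h=205,145,65,65
g=cv2.resize(g[y:y+h,x:x+w],None,fx=4,fy=4,interpolation=cv2.INTER_CUBIC)
k,l,st,cc=cv2.connectedComponentsWithStats((g<48).astype(np.uint8))
for i in range(1,k):
    if 100<st[i][4]<800:
        u=(cc[i]+.5)/4-.5+[x,y]; print(u.round(1),st[i][4],ray("top",u,56)[:2].round(1),ray("top",u,86)[:2].round(1))
```

```text
side cassette base edge [ 505.3 -228.3] [ 589.2 -228.7] lid [ 496.5 -186.1] [ 498.8 -234.2] [ 582.5 -234. ]
side tray [ 543.75 -207.25]
side cups [ 622.6 -206.1] [ 467.5 -200.7]
top cups [ 627.5 -206.6] [ 469.5 -201.9]
top tray [ 542.45 -203.7 ]
top cas [array([ 586.2, -183.6]), array([ 583.6, -232.7]), array([ 494.7, -227.8]), array([ 496.5, -180.2])]
pot [ 541.4 -207. ] [ 543.7 -206. ]
jar [562.4  -3.1] [562.5  -3.5]
[234.8 152.4] 262 [654.1 218. ] [644.2 211.7]
[226.6 159.8] 313 [632.7 239.4] [623.4 232.5]
[214.9 163.3] 238 [622.2 270.8] [613.2 263. ]
[243.6 160.8] 303 [630.3 192.7] [621.1 187.2]
[233.9 162.7] 115 [624.6 218.9] [615.6 212.6]
[247.2 167.1] 386 [612.5 181.9] [603.8 176.7]
[232.2 170.9] 328 [601.2 222.4] [592.9 216. ]
[217.  173.8] 298 [592.6 263.2] [584.5 255.6]
[251.2 174.6] 262 [591.4 170.1] [583.3 165.2]
[222.2 179.5] 439 [576.8 248.4] [569.1 241.2]
[254.9 180.9] 342 [573.8 159.5] [566.2 154.9]
[224.8 188.3] 291 [552.3 240. ] [545.3 233.1]
[241.8 188.8] 287 [551.5 193.9] [544.6 188.3]
[229.9 193.4] 378 [538.5 225.4] [532.  218.9]
[246.5 194.2] 327 [536.8 180.8] [530.3 175.5]
[249.5 197.5] 332 [527.7 172.2] [521.5 167.2]
```

```bash
python3 -c "
from workcell import env
print(env.job_done(), env.state()['time_s'])"
```

```text
the job is handed in; nothing more can be done
the job is handed in; nothing more can be done
```

The steriliser load is made up and handed in at about 25 s of robot time. I placed the cassette in the tray, the pot on it, the short tin in the ring gap, then the tall tin in the basket centre.

My last checks, with the arm backed clear of everything:

| Item | Measured offset | Allowed |
|---|---|---|
| Short tin from the ring gap | about 2 mm | 12 mm |
| Tall tin from the basket centre | about 1 mm | 12 mm |
| Cassette from the tray centre | about 2 mm in x and in y | 16 mm in x, 15 mm in y |
| Pot from the cassette's middle | about 1–4 mm | 12 mm |

- **Upright and flat:** Both tins and the pot stand upright, and the cassette lies flat and in line with the cups within about 2°.
- **Jar:** The amber jar is where it was, within the measuring error of about 2–3 mm.
- **Disagreements:** The two cameras differ by about 4 mm on the tray's y position. The midpoint of the cup rims read 2–6 mm further out in x than the tray corners gave. An early side-view estimate of the cassette was off by about 7 mm in y and 4 mm in x because its corners were poorly picked; the final view agreed with the top camera. Even at worst these stay within tolerance.

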